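# Pin the top slide's swivel base to the lathe's cross-slide

### The arm

A 7-joint arm with a two-finger parallel gripper is mounted at the origin on the work surface. World frame = base frame: x ahead of the robot, y to its left, z up, the work surface at z = 0. Lengths are in m, angles in degrees, forces in N, time in s.
With the tool pointing down it reaches from about 0.4 to 0.875 m from the base axis. Payload 4.4 kg.
Tool frame: the origin (TCP) lies between the finger pads; the fingertips stand arm.finger_overhang ahead of it and the grasp point (between the pads) lies 6 mm ahead of it (arm.finger_overhang is the distance from the TCP to the fingertips, in m); y points along the fingers, z is the direction in which the jaws open and shut, and the axes are right-handed (so a half turn about y gives the same grasp; the last joint's range is limited). The gripper opens to 85 mm and grips with 20 to 120 N. Pads are 22 mm wide; open, the fingers measure 114 mm over their backs; the gripper's body (76 mm by 85 mm) begins 54 mm behind the grasp point. The pads swing forward as they close: fully open they stand 13 mm farther back than shut.
Start: joints at [-80.947, 36.005, 2.206, 86.941, -1.547, 57.084, -1.146], TCP at [0.144, 0.634, 0.256] pointing down, gripper open.
Joint ranges: [-175.42, 175.42], [-21.48, 121.26], [-71.46, 75.88], [10.55, 141.38], [-63.04, 243.04], [13.31, 113.54], [-168.57, 168.57]. Speed limits (degrees/s): [147.25, 147.25, 180, 180, 180, 180, 180].

### API

Orientations are given as a 3x3 rotation matrix whose columns are the frame's x, y, z axes.
In Python, from workcell import arm, fingers, planner, telemetry, imaging gives the robot as it stands. Calls block until the motion is done:
- arm.goto(position, orientation): joint-space move of the TCP to a pose.
- arm.servo_line(position, vel=0.15, rotation=None): straight line of the TCP; rotation=None keeps the orientation; vel is the mean speed in m/s.
- arm.goto_joints(angles): joint-space move.
- fingers.move_gripper(opening): finger opening in m; the grip force is fixed at half the most; returns when the fingers have stopped.
- arm.hold(seconds).
- planner.ik(position, orientation): joint angles nearest the present ones, or None.
- telemetry.state(): the state.
- imaging.read_camera(name): name is "side" or "top"; returns a dict with "frame" (384x512x3 uint8, blue, green, red), "K" (3x3 intrinsics, pixels), "k1" (the pictures are not rectified: a ray, as slopes to the right and down, at radius r is drawn at 1 + k1 r^2 times it, then the intrinsics apply), "eye" and "attitude" of the camera in the world. Camera axes: x right, y down, z forward; pixel columns grow to the right and rows downward; lengths in m; the calibration is good to about 2 mm. A picture is of the moment at which its call begins. There is no depth.
A pose or a line that the arm cannot do raises arm.PlanningError and nothing moves.
- arm.job_done(): hands the job in, once; it reports no verdict.
The state is a dict: "time": time; "joint_pos": joint angles; "joint_velocities": joint speeds; "tau": joint torques, N m; "tcp_pos": TCP position; "eef_rot": TCP orientation; "force": force on the tool from outside, world axes, zero at the start; "ft_torque": the same for the moment, N m; "width": finger opening in m.
Only numpy, scipy, OpenCV 4.12 (cv2) and the standard library are available. Lean on these libraries where they do the work, as an engineer would, in place of code of your own. Each camera call takes 0.05 s, during which the arm holds its last target. There are 200 camera calls.

### The job

The swivel base of the lathe's top slide stands loose on the cross-slide, several millimetres off the blind pivot hole that it hides. Take the square-headed pivot pin out of the wooden rack, put it down through the base's bore and, pressing only lightly, sweep it about with the base sliding flat along until it drops into the hole underneath; then bring its collar fully home on the base and let go. Do not lift or tip the base, and leave the other things on the bench and in the rack where they are.

Things in the scene. Friction and masses are not known exactly. Their poses are not given: they have to be found in the camera images.
- pin_head (a point): The pivot pin (steel, loose, 74 mm long) stands upright in the wooden rack; this is the centre of its dark square head, 20 x 20 mm and 35 mm tall (17.5 mm above and below this point). z points up along the pin; x and y are square to the head's flats. Grip the head across two flats, near this point or a little above.
- pivot_pin: The same pin, 150 g; origin at its lower tip, 56.5 mm below the head's centre. Round shank 12 mm in diameter, 34 mm long, nose bevelled to 9 mm across the end; above it a collar 28 mm across and 5 mm thick (underside 34 mm above the tip, 22.5 mm below the head's centre), then the head. In the rack the collar rests on the rack's top.
- base_bore (a point): Centre of the mouth of the swivel base's through bore, 14.5 mm in diameter, on top of its boss, 22 mm above its flat underside; z up. The pin can stand in the bore with its nose on the cross-slide: its collar is then 12 mm above the boss. With its shank in the pivot hole below, the collar sits on the boss.
- swivel_base: The swivel base (round, cast aluminium with a steel boss, about 0.26 kg, loose): flange 76 mm wide and 12 mm thick, boss 52 mm wide and 10 mm thick on it; origin at the centre of its underside. It stands flat on the cross-slide, slides with a few newtons, and its angle does not matter. The pivot hole under it lies 4 to 10 mm off the bore's axis, in a direction nobody has measured.
- carriage: The lathe's fixed carriage with the cross-slide (flat steel, 190 x 84 mm, top 166 mm above the bench). In that top, hidden under the base, is the blind pivot hole, 13.5 mm wide and 16 mm deep. Origin at the carriage's middle, 110 mm above the bench; x away from the robot, y along the bed. The cross-slide is wound some mm in or out along x, so this pose does not give the hole.
- pin_rack: Wooden rack block, 50 x 170 mm and 42 mm tall, fixed on the bench; origin under its centre, long axis along y. Three upright holes, 14 mm wide and 37 mm deep, at y = -55, 0 and 55 mm hold the pivot pin, a dead centre and a brass-headed stop, in any order.
- lathe: The bench lathe (860 mm long, fixed); origin on the bench under the bed; y along the bed to the headstock. Jaws' faces at y = 189 mm, chuck top z = 247 mm, headstock from y = 270 mm, z up to 275 mm. Bed from y = -360 mm, its top z = 110 mm; no tailstock on it. A feed handle reaches 165 mm from the carriage's middle to the robot, at z = 142 mm.
- dead_centre_mid (a point): A dead centre (bystander, steel, conical point up, 62 mm long, 21 mm wide) standing in the rack; this point is 34 mm above its lower end, at the rack's top.
- brass_stop_mid (a point): A stop with a round brass head 22 mm wide and 18 mm tall (bystander) standing in the rack; this point is at the underside of its head, at the rack's top.
- oil_bottle: Oil bottle (bystander), white with a green spout, 52 mm wide, 135 mm tall; origin under its centre.
- chuck_key: Steel T-shaped chuck key (bystander) lying flat, 87 x 80 mm, 13 mm high; origin under its middle.
- tool_post: Four-way tool post (bystander), dark steel block 65 x 65 mm, 56 mm tall with its screws; origin under its centre.
- spanner: Steel spanner (bystander) lying flat along its x axis, 150 mm long, 8 mm high; origin under its middle.

How it is judged (in metres and radians):
At the end, for the whole second after the job is handed in: The pin stands upright (0.06 rad) in the bore and the hole below, its collar home on the boss within 2 mm, its axis within 4 mm of the bore's; the base lies flat on the cross-slide (2 mm, 0.03 rad), at most 20 mm from where it stood; pin and base are at rest (z of pin_head in the frame of base_bore between 0.0205 and 0.0245 m and horizontal distance between pin_head and base_bore below 0.004 m and angle between pin_head's own z axis and vertical below 0.06 rad and height (world z) of base_bore between 0.186 and 0.19 m and angle between base_bore's own z axis and vertical below 0.03 rad and distance of base_bore from where it was at the start of the episode below 0.02 m and linear speed of each of pivot_pin, swivel_base below 0.01 m/s); the robot touches nothing.
It fails at once if the pin is pressed against the carriage or cross-slide with more than 40 N (contact force between pivot_pin and carriage above 40 N).
It fails at once if the swivel base is lifted by more than 8 mm or tipped by more than 0.12 rad (height (world z) of base_bore above 0.196 m or angle between base_bore's own z axis and vertical above 0.12 rad).
It fails at once if one of the other things on the bench or in the rack is moved by more than 20 mm (distance of any of dead_centre_mid, brass_stop_mid, oil_bottle, chuck_key, tool_post, spanner from where it was at the start of the episode above 0.02 m).
It also fails if it takes over 54 s, if anything falls off the work surface, if the arm or the gripper's body presses on something with over 40 N, if the wrist force passes 120 N, or if a joint passes its speed limit or range.

## Working session

There is one attempt and no reset: what is moved stays moved. The work goes in short steps, each a Python script; the robot and the scene stay as the last script left them, time stands still between calls to the robot, and variables do not carry over. Pictures are saved under pics/ and viewed, about 8 in all and at most 12, crops included, and the job is handed in when it is done.

```bash
ls; mkdir -p pics; python3 - <<'E'
from workcell import arm, fingers, planner, telemetry, imaging
import cv2, numpy as np
s=telemetry.state(); print(s); print(arm.finger_overhang)
for n in("side","top"):
    c=imaging.read_camera(n); cv2.imwrite(f"pics/{n}0.png",c["frame"]); print(n,c["K"],c["k1"],c["eye"],c["attitude"])
E
```

```text
pics
{'time': 0.0, 'joint_pos': array([-80.94948077,  36.05883222,   2.20270293,  86.99714856,
        -1.54736497,  57.08276439,  -1.14608686]), 'joint_velocities': array([ 0.0272997 , -0.08169062,  0.06625743,  0.00049281,  0.06055857,
       -0.14415111, -0.0268857 ]), 'tau': array([ 1.63923680e-03, -5.63399720e+01,  1.22641459e+00, -1.93438160e+01,
        1.08775223e-02,  1.04241085e-02, -1.97064389e-05]), 'tcp_pos': array([0.14407612, 0.63323391, 0.25538361]), 'eef_rot': array([[ 9.75067714e-01, -4.01574221e-04,  2.21907171e-01],
       [-2.21907534e-01, -1.86067268e-03,  9.75065939e-01],
       [ 2.13352672e-05, -9.99998188e-01, -1.90339421e-03]]), 'force': array([ 0.23098269,  0.5249056 , -0.84337582]), 'ft_torque': array([-0.01066551, -0.00517816,  0.05447756]), 'width': 0.08536559309388284}
0.025
side [[350.72955263   0.         252.7255612 ]
 [  0.         350.72955263 189.59283537]
 [  0.           0.           1.        ]] 0.031956179574261584 [ 0.28529166 -0.61991569  0.83269491] [[ 0.94830112 -0.22385988  0.22497054]
 [-0.31729611 -0.68423005  0.65662197]
 [ 0.00694029 -0.69405762 -0.719886  ]]
top [[432.07984248   0.         260.32910929]
 [  0.         432.07984248 194.60478075]
 [  0.           0.           1.        ]] -0.051458864787560135 [0.35854369 0.00884546 1.1430497 ] [[ 1.08054104e-02 -9.91382242e-01  1.30554563e-01]
 [-9.99941235e-01 -1.08274745e-02  5.40842556e-04]
 [ 8.77394498e-04 -1.30552735e-01 -9.91440978e-01]]
```

View both.

View pics/side0.png

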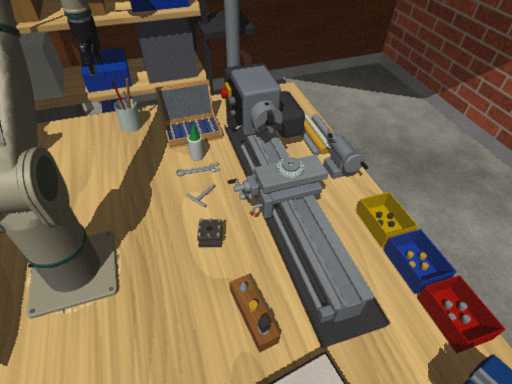

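View pics/top0.png

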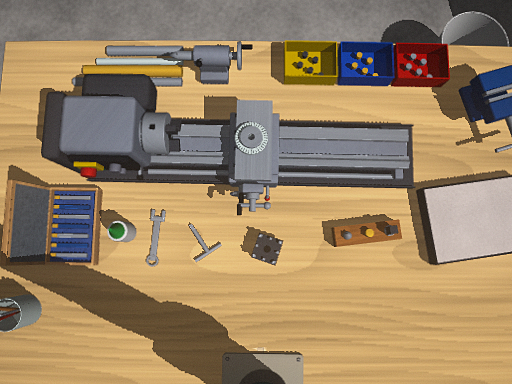

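The side view shows the rack with the dark square head nearest at about (265,325), brass at (254,303), and the dead centre at (243,286). The top view has the dark head at about (391,230) and the base at about (251,138). Next I'll enlarge those regions in one mosaic.

```bash
cat > h.py <<'E'
import numpy as np, cv2
from workcell import arm, fingers, planner, telemetry, imaging
def ray(c,uv):
    # undistort: distorted = s*(1+k1 s^2)
    d=np.array([k for k in (c["k1"],0,0,0)],float)
    p=cv2.undistortPoints(np.array([[uv]],float),np.array(c["K"]),d)[0,0]
    return np.array(c["attitude"])@np.array([p[0],p[1],1.])
def on_plane(c,uv,z):
    e=np.array(c["eye"]); r=ray(c,uv); return e+r*(z-e[2])/r[2]
def tri(c1,u1,c2,u2):
    e1,e2=np.array(c1["eye"]),np.array(c2["eye"]); r1,r2=ray(c1,u1),ray(c2,u2)
    t=np.linalg.lstsq(np.c_[r1,-r2],e2-e1,rcond=None)[0]
    a,b=e1+t[0]*r1,e2+t[1]*r2; return (a+b)/2,np.linalg.norm(a-b)
def crop(f,x,y,w,h,k): return cv2.resize(f[y:y+h,x:x+w],None,fx=k,fy=k,interpolation=cv2.INTER_CUBIC)
E
python3 - <<'E'
from h import *
s,t=cv2.imread("pics/side0.png"),cv2.imread("pics/top0.png")
a=np.vstack([np.hstack([crop(s,225,265,65,45+0,6),crop(t,225,115,65,45,6)]),np.hstack([crop(s,225,310,65,45,6),crop(t,345,210,65,45,6)])])
cv2.imwrite("pics/m.png",a)
E
```

```text
(no output)
```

View pics/m.png

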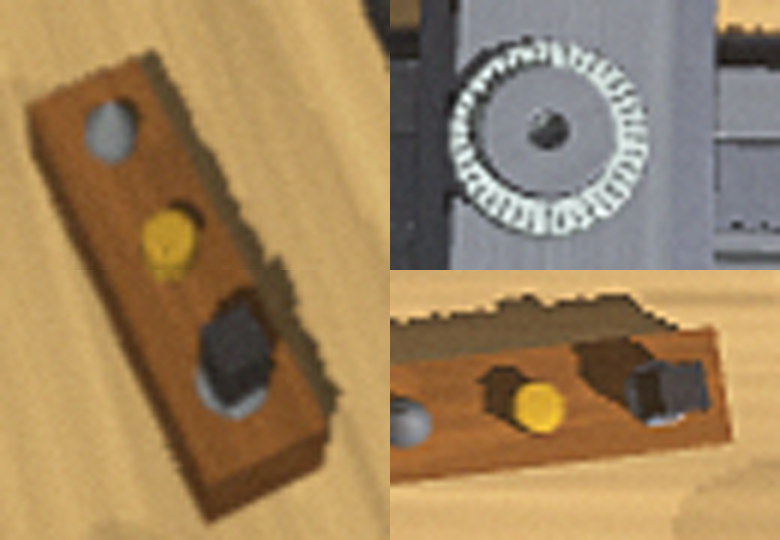

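The mosaic shows the dark square head in the top view at mosaic (686,384), i.e. pixel (394.3,229), tilted towards the image's right. The bore is at mosaic (549,129), pixel (251.5,136.5). The rack's top edge and right end (715,327)-(732,440) are clear for the yaw.

```bash
python3 - <<'E'
from h import *
S,T=[imaging.read_camera(n) for n in("side","top")]
# rack mask (brown) contour in top view
f=T["frame"]; hsv=cv2.cvtColor(f,cv2.COLOR_BGR2HSV)
def m2p(mx,my,ox,oy,bx,by): return (bx+(mx-ox+.5)/6-.5, by+(my-oy+.5)/6-.5)
head=m2p(686,384,390,270,345,210); bore=m2p(549,129,390,0,225,115)
hs=m2p(237,330,0,270,225,310)
print("head top",on_plane(T,head,.082),"bore",on_plane(T,bore,.188))
for p,q in (((715,327),(732,440)),):
    A=on_plane(T,m2p(*p,390,270,345,210),.042);B=on_plane(T,m2p(*q,390,270,345,210),.042);print("rack end",A,B,np.linalg.norm(A-B),np.degrees(np.arctan2(*(A-B)[[1,0]])))
A=on_plane(T,m2p(390,362,390,270,345,210),.042);B=on_plane(T,m2p(715,327,390,270,345,210),.042);d=A-B;print("rack long",np.degrees(np.arctan2(d[1],d[0]))-90)
# brass & head in both views
def cen(c,lo,hi,roi):
    x,y,w,h=roi; m=cv2.inRange(c["frame"][y:y+h,x:x+w],lo,hi); n,l,st,ce=cv2.connectedComponentsWithStats(m); i=1+np.argmax(st[1:,4]); return ce[i]+[x,y],st[i]
for lim in (70,85):
    for c,roi in ((S,(253,308,25,22)),(T,(382,218,25,20))):
        g=c["frame"]; print(lim,cen(c,(45,40,40),(110,lim+10,lim),roi))
# base ring: bright pixels
x,y,w,h=228,118,46,40
m=cv2.inRange(f[y:y+h,x:x+w],(170,170,170),(255,255,255)); pts=np.argwhere(m)[:,::-1]+[x,y]
(cx,cy),(a,b),an=cv2.fitEllipse(cv2.convexHull(pts.astype(np.float32)));print("ring",cx,cy,a,b,on_plane(T,(cx,cy),.178))
# bore: dark blob
sub=cv2.cvtColor(f[130:144,244:260],cv2.COLOR_BGR2GRAY);print(sub)
# side: ring
g=S["frame"];x,y,w,h=270,150,45,35
m=cv2.inRange(g[y:y+h,x:x+w],(165,165,165),(255,255,255)); pts=np.argwhere(m)[:,::-1]+[x,y]
(cx,cy),(a,b),an=cv2.fitEllipse(cv2.convexHull(pts.astype(np.float32)));print("ringS",cx,cy,a,b,len(pts),on_plane(S,(cx,cy),.178))
cv2.imwrite("pics/m2.png",np.hstack([crop(g,245,300,40,40,9),crop(f,370,210,40,40,9)]))
E
```

```text
head top [ 0.41738295 -0.32077243  0.082     ] bore [0.61818449 0.03182188 0.188     ]
rack end [ 0.44406091 -0.34640125  0.042     ] [ 0.39595332 -0.35233767  0.042     ] 0.048472479043312755 7.034673883549228
rack long 6.613054945042563
70 (array([263.90666667, 321.41333333]), array([ 6,  8, 11, 11, 75], dtype=int32))
70 (array([389.6, 225.8]), array([6, 7, 4, 2, 5], dtype=int32))
85 (array([263.84210526, 321.38157895]), array([ 6,  8, 11, 11, 76], dtype=int32))
85 (array([392.671875, 228.734375]), array([ 4,  7, 12,  9, 64], dtype=int32))
ring 251.2290496826172 137.43133544921875 31.24551010131836 32.05696105957031 [0.61772415 0.03168387 0.178     ]
[[142 139 140 140 142 142 147 144 139 144 143 141 141 139 138 148]
 [137 138 142 139 144 144 146 147 144 142 142 139 143 146 144 141]
 [141 142 145 144 141 145 145 144 141 144 146 144 145 145 137 138]
 [141 139 147 144 141 170 141 113 134 156 148 143 138 143 138 135]
 [146 142 141 147 165 113 143 109  63  79 145 143 144 140 140 140]
 [145 142 147 143 129 124 145  76  63  59 105 148 140 140 143 145]
 [141 137 143 143 127 105  76  65  68  64  85 147 142 145 143 141]
 [141 136 144 141  84  66  61  60  52  50  74 160 146 144 143 139]
 [147 146 148 141  97  57  61  51  53  59 115 149 147 141 142 144]
 [143 141 141 142 137 102  64  49  87 115 146 142 140 142 146 140]
 [139 139 136 141 144 145 145 143 144 143 146 143 143 143 140 139]
 [142 140 140 141 142 144 144 145 142 145 142 142 140 138 136 137]
 [141 143 144 144 143 144 144 145 139 141 139 143 139 137 137 131]
 [147 143 143 144 145 141 138 140 143 138 137 134 135 132 141 154]]
ringS 290.6544494628906 166.93869018554688 15.823378562927246 25.732864379882812 47 [0.61725913 0.02717796 0.178     ]
```

View pics/m2.png

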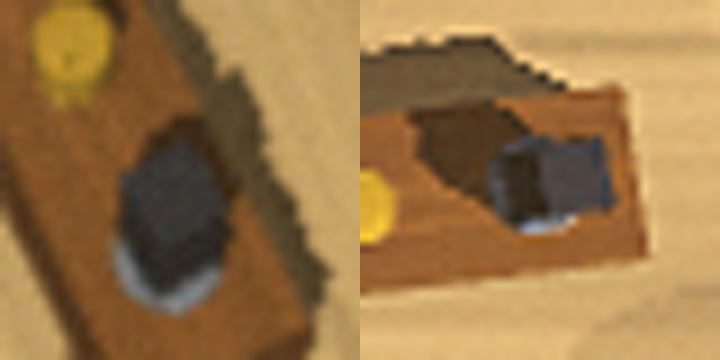

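Head top in the top view is at about (393.9,229), which gives (0.417,-0.320). The rack's end and slot geometry agrees to about 1 mm, and the yaw is about 7°. The bore is at about (0.618,0.032), and the ring confirms it. The side-view ring mask is too sparse (47 px) to trust. I'll grip along the rack's x so the fingers stay clear of the brass stop.

```bash
cat >> h.py <<'E'
def R(yaw,sgn=1):
    a=np.radians(yaw); c,s=sgn*np.cos(a),sgn*np.sin(a)
    return np.array([[s,0,c],[-c,0,s],[0,-1,0]],float)
def st(msg=""):
    s=telemetry.state(); print(msg,"t%.2f"%s["time"],np.round(s["tcp_pos"],4),"F",np.round(s["force"],1),"w%.4f"%s["width"]); return s
E
python3 - <<'E'
from h import *
st()
for g in(1,-1):
    print(g,planner.ik([.417,-.320,.2],R(7,g)),planner.ik([.617,.032,.26],R(7,g)),planner.ik([.617,.032,.26],R(0,g)))
arm.servo_line([.13,.59,.40],vel=.3); st("up")
E
```

```text
t0.20 [0.1442 0.6335 0.2557] F [0.8 0.3 0.1] w0.0855
1 [  0.98821614  41.52200569  54.9540873  111.09665215 -44.02537425
  51.34435356  85.9775029 ] [-21.07441732  35.17183417  25.71014887  92.61561139 -17.49309938
  56.23648112  17.3442653 ] [-22.02236852  35.46056588  27.37278788  92.64449864 -18.65951121
  56.48066974  11.4066849 ]
-1 [ -3.1661311   47.18991435  65.54569549 111.19016846 -51.88794838
  58.07575226 -85.97202737] [ -39.2604476    48.59253112   65.56855619   93.12911769  -46.70042311
   69.76601762 -136.58922474] [  5.96641992  34.00151562 -18.80421412  91.75406818  12.50962224
  56.32406408 163.18891211]
up t0.85 [0.1299 0.5897 0.4004] F [-0.4 -0.3 -0.9] w0.0853
```

```bash
python3 - <<'E'
from h import *
arm.goto([.40,-.305,.36],R(7)); st("wp")
arm.goto([.417,-.320,.16],R(7)); st("above")
T=imaging.read_camera("top");S=imaging.read_camera("side")
cv2.imwrite("pics/a.png",np.hstack([crop(S["frame"],215,235,90,110,4),crop(T["frame"],330,180,90,110,4)]))
E
```

```text
wp t4.12 [ 0.4006 -0.3044  0.3599] F [-0.3  0.5 -0.2] w0.0855
above t4.94 [ 0.4176 -0.3208  0.161 ] F [0.3 0.3 0.9] w0.0852
```

View pics/a.png

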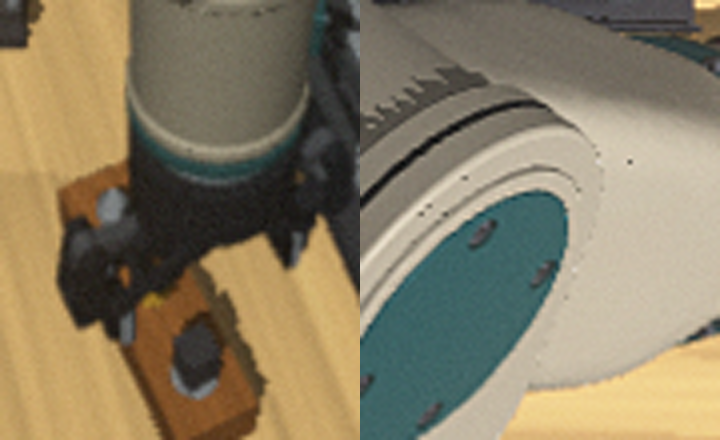

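The side view shows the open jaws straddling the rack across x, with the pin at crop (197,355) in line below. The arm hides the top view. Descending, gripping and lifting.

```bash
python3 - <<'E'
from h import *
arm.servo_line([.417,-.320,.077],vel=.1,rotation=R(7)); st("down")
fingers.move_gripper(0.012); st("grip")
arm.servo_line([.417,-.320,.14],vel=.1); st("lift")
arm.servo_line([.417,-.320,.29],vel=.25); st("lift2")
S=imaging.read_camera("side")
cv2.imwrite("pics/b.png",crop(S["frame"],215,195,90,100,5))
E
```

```text
down t6.03 [ 0.4171 -0.3204  0.0774] F [ 0.5 -0.8  0.9] w0.0853
grip t6.64 [ 0.4171 -0.32    0.0773] F [0.9 0.8 4.3] w0.0189
lift t7.42 [ 0.4169 -0.3195  0.1396] F [ 0.2  0.2 -2.1] w0.0193
lift2 t8.18 [ 0.4166 -0.319   0.2887] F [ 0.   0.7 -1.8] w0.0191
```

View pics/b.png

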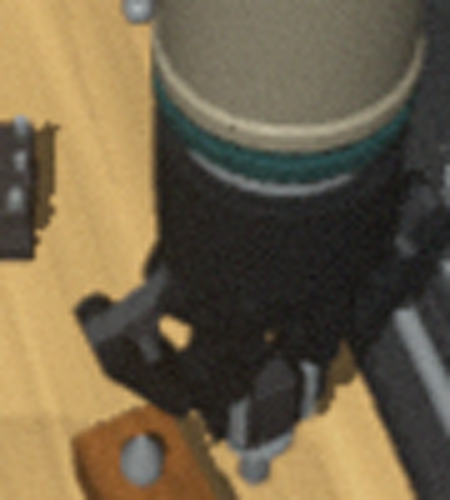

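The pin is held: width 19 mm, about 1.8 N of weight, and the collar and shank are visible below the jaws at crop (262,440)/(255,470), upright. Moving over the base.

```bash
python3 - <<'E'
from h import *
arm.servo_line([.417,-.319,.35],vel=.25)
arm.goto([.618,.032,.35],R(7)); st("wp")
arm.servo_line([.618,.032,.272],vel=.12); arm.hold(.3); st("over")
S=imaging.read_camera("side"); T=imaging.read_camera("top")
cv2.imwrite("pics/cS.png",S["frame"])
cv2.imwrite("pics/c.png",np.hstack([crop(S["frame"],262,130,60,60,8),crop(T["frame"],225,110,50,60,6)[:480] if 0 else cv2.resize(T["frame"][110:170,230:270],(320,480),interpolation=cv2.INTER_CUBIC)]))
E
```

```text
wp t10.12 [0.6176 0.0298 0.3502] F [-0.1 -0.6 -1.5] w0.0194
over t11.22 [0.6182 0.032  0.2726] F [ 0.2  0.4 -2. ] w0.0188
```

View pics/c.png

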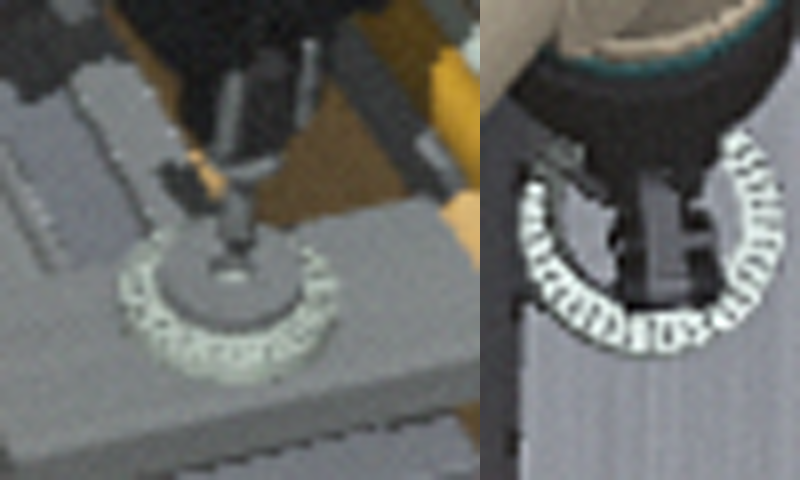

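The side crop shows the nose end at about (240,250), just above the bore mouth at about (233,270). Converting both to see the offset.

```bash
python3 - <<'E'
from h import *
S=imaging.read_camera("side")
f=lambda x,y:(262+(x+.5)/8-.5,130+(y+.5)/8-.5)
print("bore",on_plane(S,f(233,270),.188),"boss L/R",on_plane(S,f(157,268),.188),on_plane(S,f(305,275),.188))
print("boss front",on_plane(S,f(231,330),.188))
print("tip",on_plane(S,f(240,250),.2033))
print("collar L/R ends underside",on_plane(S,f(217,170),.2373),on_plane(S,f(283,162),.2373))
g=cv2.cvtColor(S["frame"],cv2.COLOR_BGR2GRAY);print(g[156:170,284:300])
E
```

```text
bore [0.61801831 0.03094557 0.188     ] boss L/R [0.59352501 0.04003273 0.188     ] [0.64053999 0.02087729 0.188     ]
boss front [0.60562933 0.00317797 0.188     ]
tip [0.61631137 0.02413741 0.2033    ]
collar L/R ends underside [0.60673492 0.02850902 0.2373    ] [0.62909391 0.0255326  0.2373    ]
[[122  85  59  58  63  78 102 108  99  75  67  70  71  69  69  73]
 [128 103  97 111 117 103  98 108  99  75  70  74  70  70  69  84]
 [124 116 122 126 127 101 100 103  85  72 112 106  86  73  70 111]
 [131 123 127 125 127  95  91  94  74  66 109 127 124 113 124 122]
 [121 127 127 124 132 120  83  62  54  64 113 128 125 126 139 126]
 [129 129 125 129 127 127  85  60  65 110 126 129 128 124 129 138]
 [129 125 129 125 103  96  97 100  96 112 131 131 129 129 126 113]
 [127 125 127 128  91  89 105 115  99  97 124 124 126 129 128 128]
 [126 129 127 127 111 138 163 176 148 114 127 128 127 129 124 130]
 [121 124 123 127 124 132 137 140 129 128 128 126 128 128 129 126]
 [125 127 123 126 125 124 129 128 127 130 126 129 131 133 125 102]
 [109 119 125 124 126 117 126 126 124 129 134 129 127 125 107  94]
 [ 99 108 124 129 128 124 124 123 127 126 131 126 123  97  94 158]
 [116 104 102 111 115 122 124 121 128 126 111  95  95  98 138 176]]
```

```bash
python3 - <<'E'
from h import *
T=imaging.read_camera("top");S=imaging.read_camera("side")
g=lambda f:np.clip(255*(f/255.)**.5,0,255).astype(np.uint8)
cv2.imwrite("pics/d.png",np.hstack([g(crop(S["frame"],276,138,32,48,12)),g(crop(T["frame"],234,116,34,48,12))]))
for y in(.026,.032):
  print([np.round(cv2.projectPoints(np.array([[.6182,y,z]]),cv2.Rodrigues(np.array(c["attitude"]).T)[0],-np.array(c["attitude"]).T@np.array(c["eye"]),np.array(c["K"]),np.array([c["k1"],0,0,0]))[0].ravel(),1).tolist() for c in(S,T) for z in (.2773,.2033,.188)])
E
```

```text
[[294.5, 138.4], [291.9, 160.2], [291.4, 164.4], [253.0, 124.7], [253.5, 134.3], [253.6, 136.1]]
[[293.6, 137.0], [291.1, 158.9], [290.6, 163.1], [250.1, 124.7], [250.9, 134.3], [251.0, 136.1]]
```

View pics/d.png

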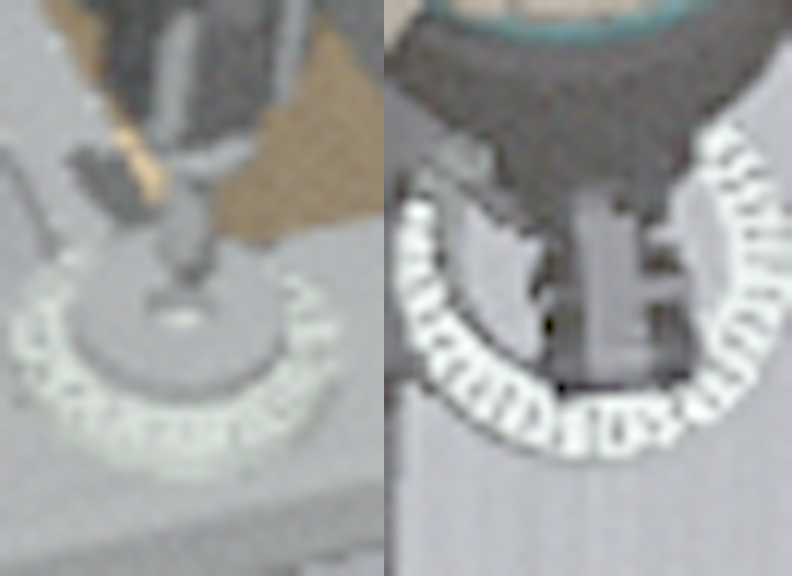

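In the side view, the bore at (182,308) matches its predicted pixel for (0.618,0.032). The nose end at (188,278) suggests the tip is about 2 mm to the −y side. The top view shows only fingers and shadow, so it doesn't help. I'll shift +1.5 mm in y and lower gently, watching the force.

```bash
cat >> h.py <<'E'
def fz(n=3):
    v=[]
    for _ in range(n): v.append(telemetry.state()["force"]); arm.hold(.02)
    return np.mean(v,0)
def lower(x,y,z0,z1,lim=4,step=.002,vel=.04,base=-1.8):
    z=z0
    while z>z1+1e-6:
        z=max(z-step,z1); arm.servo_line([x,y,z],vel=vel); F=fz()
        if F[2]-base>lim: return z,F
    return z,F
E
python3 - <<'E'
from h import *
x,y=.618,.0335
arm.servo_line([x,y,.262],vel=.05); st("pre")
z,F=lower(x,y,.262,.237,step=.003); print(z,F); st("end")
E
```

```text
pre t11.82 [0.6177 0.0338 0.2613] F [ 0.2 -0.1 -2.2] w0.0192
0.237 [ 1.156758   -0.49357974 -2.26792279]
end t14.52 [0.6179 0.0335 0.2369] F [ 1.  -0.8 -2.3] w0.0192
```

No contact force with the tip about 20 mm below the boss top, so it's in the bore. Now feeling for the cross-slide.

```bash
python3 - <<'E'
from h import *
x,y=.618,.0335
z,F=lower(x,y,.237,.231,step=.0005,vel=.02,lim=2.5); print(z,F); st("end")
E
```

```text
0.235 [0.10108778 0.58489057 1.63820604]
end t15.72 [0.618  0.0335 0.2353] F [0.8 0.1 2.2] w0.0190
```

Contact at TCP z 0.235, exactly as expected for the nose on the cross-slide, with about 4 N. Now the light sweep: first toward −y, since the slide's visible edges hint its midline lies there, then rings.

```bash
cat > sweep.py <<'E'
from h import *
x0,y0=.618,.0335; z=.235; N0=-1.9; found=False; log=[]
P=[(0,-r) for r in np.arange(2,9.6,2)]
for r in (9,6.7,4.4):
    n=int(2*np.pi*r/2); P+=[(r*np.sin(a),-r*np.cos(a)) for a in np.linspace(0,2*np.pi,n+1)]
t0=telemetry.state()["time"]
for dx,dy in P:
    x,y=x0+dx/1000,y0+dy/1000
    arm.servo_line([x,y,z],vel=.03); F=telemetry.state()["force"]
    f=F[2]-N0
    while f<1.5 and z>.2322:
        z-=.0005; arm.servo_line([x,y,z],vel=.03); F=fz(2); f=F[2]-N0
    if f>6: z+=.0003
    s=telemetry.state(); log.append((dx,dy,z*1e3,f,np.hypot(F[0],F[1])))
    if z<=.2322: found=True; break
    if np.hypot(F[0],F[1])>15 or f>15 or s["time"]>38: print("stop"); break
for l in log: print("%.1f %.1f z%.1f f%.1f l%.1f"%l)
print(found); st("end")
E
python3 sweep.py
```

```text
0.0 -2.0 z235.0 f5.6 l2.3
0.0 -4.0 z235.3 f6.1 l4.0
0.0 -6.0 z235.3 f1.8 l1.6
0.0 -8.0 z233.8 f2.9 l0.7
0.0 -9.0 z233.8 f2.5 l2.6
2.0 -8.8 z233.8 f4.4 l3.6
3.9 -8.1 z233.8 f5.7 l5.4
5.6 -7.0 z234.1 f6.3 l7.7
7.0 -5.6 z234.4 f6.2 l9.0
8.1 -3.9 z234.4 f4.4 l10.3
8.8 -2.0 z234.4 f5.0 l11.9
9.0 -0.0 z234.4 f5.9 l12.9
8.8 2.0 z234.4 f5.8 l12.8
8.1 3.9 z234.4 f4.1 l12.8
7.0 5.6 z234.7 f8.7 l6.5
5.6 7.0 z235.0 f6.5 l4.8
3.9 8.1 z235.0 f5.7 l4.3
2.0 8.8 z235.0 f5.2 l4.4
0.0 9.0 z235.0 f5.2 l4.6
-2.0 8.8 z235.3 f6.3 l4.2
-3.9 8.1 z235.6 f6.7 l4.0
-5.6 7.0 z235.6 f5.9 l3.8
-7.0 5.6 z235.6 f4.0 l4.6
-8.1 3.9 z235.6 f4.8 l3.6
-8.8 2.0 z235.6 f5.0 l2.9
-9.0 0.0 z235.6 f4.7 l3.0
-8.8 -2.0 z235.6 f5.0 l3.2
-8.1 -3.9 z235.6 f4.3 l3.2
-7.0 -5.6 z235.6 f3.4 l1.8
-5.6 -7.0 z235.1 f3.8 l1.4
-3.9 -8.1 z235.4 f6.8 l5.4
-2.0 -8.8 z235.4 f2.9 l3.3
-0.0 -9.0 z235.4 f2.6 l2.7
0.0 -6.7 z233.4 f2.7 l0.9
2.0 -6.4 z233.4 f1.7 l1.6
3.8 -5.5 z233.4 f2.4 l5.3
5.2 -4.2 z233.4 f3.1 l8.2
6.2 -2.4 z233.4 f3.7 l10.2
6.7 -0.5 z233.4 f3.4 l11.9
6.5 1.5 z233.4 f2.4 l13.6
5.8 3.4 z232.9 f4.1 l13.6
4.6 4.9 z232.9 f2.2 l13.1
2.9 6.0 z232.4 f3.6 l11.6
1.0 6.6 z231.9 f3.6 l10.7
True
end t29.83 [0.6194 0.0342 0.2329] F [ -2.8 -10.6   1.5] w0.0190
```

The nose caught the hole's rim around offset (0,−7) (z 1.6–2 mm lower, almost no side force), and again on the second ring. After that the pin hung on it with growing side force. I'll go back there and use the side force to centre it.

```bash
python3 - <<'E'
from h import *
x0,y0=.618,.0335
arm.servo_line([x0+.0005,y0-.003,.234],vel=.05); st("b1")
arm.servo_line([x0,y0-.0073,.234],vel=.05); arm.hold(.1); st("b2")
print(fz(3))
S=imaging.read_camera("side")
g=lambda f:np.clip(255*(f/255.)**.5,0,255).astype(np.uint8)
cv2.imwrite("pics/e.png",g(crop(S["frame"],262,125,60,60,10)))
E
```

```text
b1 t30.18 [0.6191 0.0313 0.234 ] F [ 0.3 -0.6 -0.3] w0.0191
b2 t30.53 [0.6186 0.0286 0.2339] F [ 1.3  5.4 -0.7] w0.0191
[ 1.58617245  4.75694122 -0.85139889]
```

View pics/e.png

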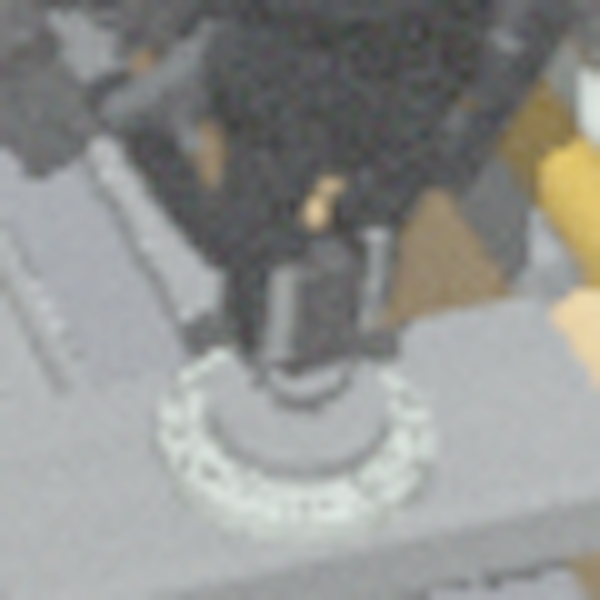

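The side view shows head and collar upright at (310,300)/(312,382), and the base has hardly moved: ring 165–432, front 525. Side force reverses between TCP y = 0.0286 and 0.0342, so the nose is in the hole's mouth with its centre near 0.031. Next: compliant centring with gentle lowering.

```bash
cat > comply.py <<'E'
from h import *
import sys
c=np.array([.6188,.0308]); z=.2335; log=[]; T=telemetry.state()["time"]+float(sys.argv[1]); k=0
while telemetry.state()["time"]<T and z>.2245:
    k+=1; d=.001*np.array([np.cos(k*1.3),np.sin(k*1.3)])*(0 if k<6 else 1)
    arm.servo_line([*(c+d),z],vel=.04); s=telemetry.state(); F=s["force"]; f=F[2]+1.9
    log.append((s["time"],*(s["tcp_pos"]*1e3),*F[:2],f))
    c=c+np.clip(F[:2]/2000*.5,-.001,.001)
    if f<3: z-=.0006
    elif f>6: z+=.0004
    if f>15: break
for l in log: print("t%.2f  %.1f %.1f %.1f  F %.1f %.1f f%.1f"%l)
E
python3 comply.py 5
```

```text
t30.90  618.6 30.3 233.4  F 0.2 0.5 f0.7
t31.15  618.7 30.6 232.8  F -0.2 -0.1 f-0.1
t31.40  618.7 30.7 232.2  F 0.5 -1.1 f0.6
t31.65  618.9 30.6 231.7  F 0.4 -0.3 f0.5
t31.90  619.0 30.6 231.0  F -0.1 -0.9 f-0.2
t32.15  619.1 30.9 230.6  F 0.7 -0.9 f-0.1
t32.40  618.4 30.5 229.9  F 0.7 0.4 f0.6
t32.65  618.7 30.2 229.2  F -0.4 1.8 f1.3
t32.90  619.4 30.4 228.4  F -3.3 1.3 f0.9
t33.15  619.2 30.7 228.1  F -1.8 0.4 f1.0
t33.40  618.5 31.0 227.8  F 1.7 -1.7 f1.1
t33.65  618.0 30.6 227.1  F 2.1 -1.4 f1.4
t33.90  618.4 30.3 226.0  F 0.3 0.7 f1.3
t34.15  619.2 30.5 225.3  F -0.6 1.2 f0.3
t34.40  619.3 30.9 225.0  F -1.2 0.6 f0.6
t34.65  618.5 31.2 224.7  F 0.8 -1.3 f0.3
```

It has dropped in. Seating the collar.

```bash
python3 - <<'E'
from h import *
z,F=lower(.6188,.0308,.2245,.2195,lim=6,step=.0006,vel=.03,base=-1.9); print(z,F); st("seat")
S=imaging.read_camera("side")
g=lambda f:np.clip(255*(f/255.)**.5,0,255).astype(np.uint8)
cv2.imwrite("pics/f.png",g(crop(S["frame"],262,125,60,60,10)))
E
```

```text
0.22330000000000003 [-1.94147412 -0.03424759  5.36375159]
seat t35.25 [0.6189 0.0308 0.224 ] F [-0.6  0.1  5.2] w0.0191
```

View pics/f.png

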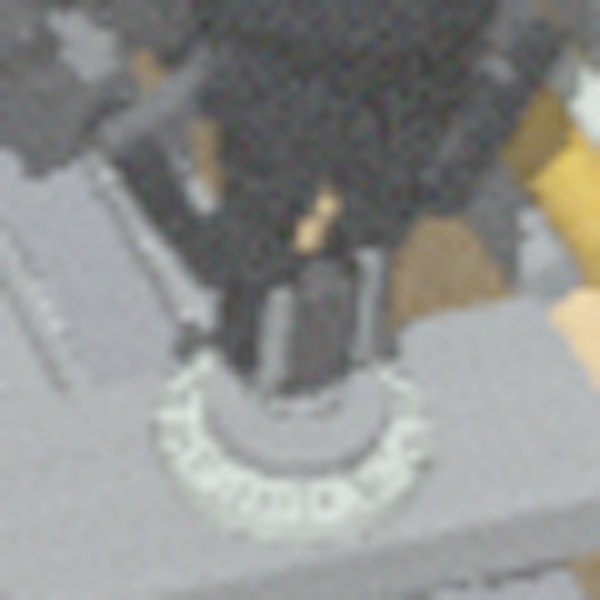

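Head and collar sit down on the boss (collar at crop (310,400)). Contact at TCP z 0.224 against 0.2233 predicted. A slightly firmer press to confirm, then release and retreat.

```bash
python3 - <<'E'
from h import *
z,F=lower(.6188,.0308,.2233,.2213,lim=14,step=.0006,vel=.03,base=-1.9); print(z,F); st("press")
arm.servo_line([.6188,.0308,.2238],vel=.03); st("relax")
fingers.move_gripper(0.085); st("open")
arm.servo_line([.6188,.0308,.33],vel=.12); st("up")
arm.goto([.45,-.15,.40],R(7)); arm.hold(.3); st("away")
S=imaging.read_camera("side");T=imaging.read_camera("top")
cv2.imwrite("pics/T1.png",T["frame"]);cv2.imwrite("pics/S1.png",S["frame"])
cv2.imwrite("pics/g.png",np.hstack([crop(S["frame"],270,130,40,60,10),crop(T["frame"],231,107,40,60,10)]))
E
```

```text
0.22150000000000003 [-5.07214081  0.75333661 15.25092155]
press t36.20 [0.6189 0.0308 0.2238] F [-4.6  0.2 14.9] w0.0188
relax t36.45 [0.6191 0.031  0.224 ] F [-0.1  0.5  3.6] w0.0189
open t37.10 [0.6188 0.0308 0.2238] F [ 0.7  0.1 -0.8] w0.0852
up t38.13 [0.6184 0.031  0.3292] F [-0.4 -0.4 -1. ] w0.0849
away t39.44 [ 0.4505 -0.1494  0.3996] F [-0.8  0.1 -0.6] w0.0850
```

View pics/g.png

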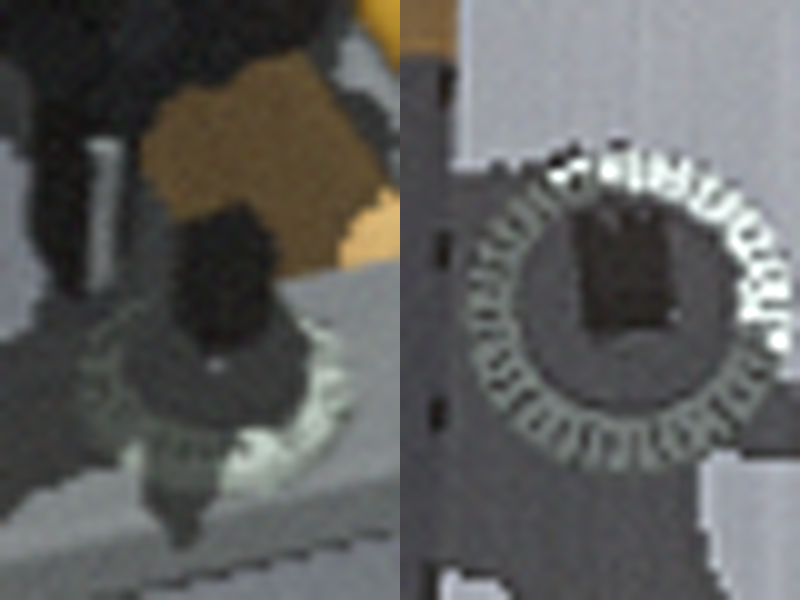

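Firm seat: 15 N gave no further descent. In the top view the ring is centred at about (632,310) and the head spans (580–680, 195–330). Last, a numeric check that the head is upright and centred, then hand in.

```bash
python3 - <<'E'
from h import *
T=imaging.read_camera("top");S=imaging.read_camera("side")
ctr=on_plane(T,(231+23.25-.5,107+31-.5),.178); print("ring centre",ctr)
def pr(c,p): A=np.array(c["attitude"]);return cv2.projectPoints(np.array([p]),cv2.Rodrigues(A.T)[0],-A.T@np.array(c["eye"]),np.array(c["K"]),np.array([c["k1"],0,0,0]))[0].ravel()
for nm,c,o,x0 in(("side",S,(270,130),0),("top",T,(231,107),400)):
    for z in(.193,.228):
        q=np.array([pr(c,[ctr[0]+a,ctr[1]+b,z]) for a in(-.01,.01) for b in(-.01,.01)]); q=(q-o+.5)*10+[x0,0]
        print(nm,z,q.mean(0).round(),q.min(0).round(),q.max(0).round())
E
```

```text
ring centre [0.61762452 0.02589681 0.178     ]
side 0.193 [219. 337.] [171. 306.] [268. 368.]
side 0.228 [231. 238.] [182. 208.] [280. 269.]
top 0.193 [632. 293.] [587. 249.] [676. 336.]
top 0.228 [629. 250.] [583. 205.] [676. 295.]
```

```bash
python3 -c "
from h import *
st(); arm.job_done()"
```

```text
t39.64 [ 0.4501 -0.1499  0.3999] F [0.8 0.3 0.7] w0.0847
the job is handed in; nothing more can be done
```

The pin is seated in the pivot hole with its collar home on the base, and I handed the job in at 39.6 s of the 54 s allowed. `job_done()` reports no verdict, so success rests on my own checks.

**What I did:** I took the pin out of the rack across x, put it through the bore and swept it with about 2–9 N of down force. It caught the hole's rim. I then centred it by following the side force, and it dropped 12 mm. I seated the collar, let go and moved the arm away.

**Last checks:**
- **Seat:** the collar stopped at a tool height of 0.2238–0.2240 m, against 0.2233 m predicted. It sank no further under a 15 N press.
- **Upright and centred:** in both cameras the pin head lies within about 1 pixel of where an upright pin centred on the base should appear.
- **Base:** it looks flat, about 6 mm from where it started. That fits the stated 4–10 mm offset of the hole.

**What disagreed or was left unchecked:**
- One early side-view fit of the base was about 4.5 mm off in y. It was based on too few pixels, so I did not use it.
- The nose seemed about 2 mm to the −y side of the tool centre, so I shifted the insertion by 1.5 mm.
- During the sweep the pin hung on the hole's rim, and side force reached about 13.6 N before I backed off.
- I did not measure the other bench items again afterwards; I noticed no contact with any of them.

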